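# Clamp and sand a timber sample

## Task

Clamp the timber sample board: with the driver, turn every captive brass screw on the bed clockwise as far as it goes, so that its red flag lies across the board's edge, and put the driver back upright in its stand. Then give the board one pass with the sanding block, flat on its face between the flags, from the green end all the way to the bare end, pressing steadily with about 10 N throughout, and set the block back on the middle of its mat. Turn the screws only with the driver, and leave the bottle, the pile of samples and the tape measure alone.

Things in the scene. Friction and masses are not known exactly. Their poses are not given: they have to be found in the camera images.
- bed: Plywood clamping bed fixed to the bench, 246 x 350 x 20 mm thick, with a metal track (two 12 mm high rails) along each long side of the board and a 10 mm high end stop beyond each end of it. Origin: centre of its underside; x across the board, y along the board, z up.
- board: Brown timber sample board, 130 (x) x 300 (y) x 18 mm thick, lying on the bed (its underside 20 mm, its top face 38 mm above the bench), loose by 2 mm at the ends. Origin: centre of its underside. Its -y end carries a 22 mm wide green painted band; the +y end is bare.
- driver: Flat-blade driver, 98 mm tall, upright in its stand. Origin: middle of the blade's lower edge; z up the tool, x along the blade's width. Blade 36 (x) x 6 (y) mm, z 0 to 30; round collar 50 mm wide, z 30 to 40; square blue handle 26 x 26, z 40 to 98, its last 8 mm black. Grip from above on two handle faces, pads' centre at z 76. 0.25 kg.
- stand: Dark wooden driver stand fixed to the bench, 80 (x) x 60 (y) x 45 mm high. Origin: centre of its underside. Its top has a slot 42 mm long (x) by 14 mm wide (y), 33 mm deep, open upward; the driver's blade hangs in the slot and its collar rests on the top, so that the driver's origin is 15 mm above the bench.
- block: Sanding block 100 (x) x 60 (y) mm, 68 mm high: dark abrasive sole, orange foam, wooden top with a pale grip ridge 80 (x) x 26 (y) mm from 30 to 68 mm height. Origin: centre of the underside. Grip the ridge across its 26 mm, from above, at about 50 mm. The sole is sprung: it gives from about 2 N on, 1.5 N per mm, 9 mm at most, so pressed 5 mm down it bears with about 10 N. 0.23 kg.
- mat: Grey felt mat fixed to the bench, 140 (x) x 100 (y) x 4 mm thick, the sanding block's place. Origin: centre of its underside.
- bottle: Amber bottle of finish, 64 mm in diameter, 150 mm tall, upright; a bystander. Origin: centre of its underside.
- stack: Pile of three wood samples glued together, 160 x 90 x 36 mm; a bystander. Origin: centre of its underside.
- tape: Yellow tape measure case, 70 x 40 x 65 mm; a bystander. Origin: centre of its underside.
- button0: Unit 0 (may be absent) on the -x side of the board: heavy blue base 40 x 44 x 18 mm, captive between the rails, with a brass screw head on its vertical axis. Origin: centre of the base's underside, 20 mm above the bench, 27 mm outside the board; x towards the board. Head 50 mm wide, its slot 12 mm wide, 34 long, open at both ends, floor 31 mm and jaw tops 45 mm above the origin.
- screw0 (a joint): Angle of screw 0, rad, growing clockwise seen from above: slot and red flag point at (1.3 - angle) anticlockwise from the unit's x axis. 0 = open, stop at 1.3 = home (flag square across the board's edge). The flag lies under the slot, 45 mm long from the axis, 16 wide, 20 to 27 mm above the unit's origin. Stiff, 0.2 N m; stays where it is left.
- button1: Unit 1 (may be absent) on the -x side of the board: heavy blue base 40 x 44 x 18 mm, captive between the rails, with a brass screw head on its vertical axis. Origin: centre of the base's underside, 20 mm above the bench, 27 mm outside the board; x towards the board. Head 50 mm wide, its slot 12 mm wide, 34 long, open at both ends, floor 31 mm and jaw tops 45 mm above the origin.
- screw1 (a joint): Angle of screw 1, rad, growing clockwise seen from above: slot and red flag point at (1.3 - angle) anticlockwise from the unit's x axis. 0 = open, stop at 1.3 = home (flag square across the board's edge). The flag lies under the slot, 45 mm long from the axis, 16 wide, 20 to 27 mm above the unit's origin. Stiff, 0.2 N m; stays where it is left.
- button2: Unit 2 (may be absent) on the -x side of the board: heavy blue base 40 x 44 x 18 mm, captive between the rails, with a brass screw head on its vertical axis. Origin: centre of the base's underside, 20 mm above the bench, 27 mm outside the board; x towards the board. Head 50 mm wide, its slot 12 mm wide, 34 long, open at both ends, floor 31 mm and jaw tops 45 mm above the origin.
- screw2 (a joint): Angle of screw 2, rad, growing clockwise seen from above: slot and red flag point at (1.3 - angle) anticlockwise from the unit's x axis. 0 = open, stop at 1.3 = home (flag square across the board's edge). The flag lies under the slot, 45 mm long from the axis, 16 wide, 20 to 27 mm above the unit's origin. Stiff, 0.2 N m; stays where it is left.
- button3: Unit 3 (may be absent) on the +x side of the board: heavy blue base 40 x 44 x 18 mm, captive between the rails, with a brass screw head on its vertical axis. Origin: centre of the base's underside, 20 mm above the bench, 27 mm outside the board; x towards the board. Head 50 mm wide, its slot 12 mm wide, 34 long, open at both ends, floor 31 mm and jaw tops 45 mm above the origin.
- screw3 (a joint): Angle of screw 3, rad, growing clockwise seen from above: slot and red flag point at (1.3 - angle) anticlockwise from the unit's x axis. 0 = open, stop at 1.3 = home (flag square across the board's edge). The flag lies under the slot, 45 mm long from the axis, 16 wide, 20 to 27 mm above the unit's origin. Stiff, 0.2 N m; stays where it is left.
- button4: Unit 4 (may be absent) on the +x side of the board: heavy blue base 40 x 44 x 18 mm, captive between the rails, with a brass screw head on its vertical axis. Origin: centre of the base's underside, 20 mm above the bench, 27 mm outside the board; x towards the board. Head 50 mm wide, its slot 12 mm wide, 34 long, open at both ends, floor 31 mm and jaw tops 45 mm above the origin.
- screw4 (a joint): Angle of screw 4, rad, growing clockwise seen from above: slot and red flag point at (1.3 - angle) anticlockwise from the unit's x axis. 0 = open, stop at 1.3 = home (flag square across the board's edge). The flag lies under the slot, 45 mm long from the axis, 16 wide, 20 to 27 mm above the unit's origin. Stiff, 0.2 N m; stays where it is left.
- button5: Unit 5 (may be absent) on the +x side of the board: heavy blue base 40 x 44 x 18 mm, captive between the rails, with a brass screw head on its vertical axis. Origin: centre of the base's underside, 20 mm above the bench, 27 mm outside the board; x towards the board. Head 50 mm wide, its slot 12 mm wide, 34 long, open at both ends, floor 31 mm and jaw tops 45 mm above the origin.
- screw5 (a joint): Angle of screw 5, rad, growing clockwise seen from above: slot and red flag point at (1.3 - angle) anticlockwise from the unit's x axis. 0 = open, stop at 1.3 = home (flag square across the board's edge). The flag lies under the slot, 45 mm long from the axis, 16 wide, 20 to 27 mm above the unit's origin. Stiff, 0.2 N m; stays where it is left.
There are look-alikes about, which are no part of the job. Leave any turquoise look-alike of the button0 alone. Of the things shaped like the mat, the grey one is meant.

How it is judged:
By the outcome, as a careful person would: the job done as asked, in the order asked, and still so for the second after the job is handed in, with the robot touching nothing.
Of button0, button1, button2, button3, button4, button5 only 4 to 6 are there at a start; the rules pass over those that are not, and their reading is None.
At some moment in a run one of block may be knocked a few centimetres aside while the robot is not near it.
It also fails if it takes over 200 s, if anything falls off the work surface, if the arm or the gripper's body presses on something with over 40 N, if the wrist force passes 120 N, or if a joint passes its speed limit or range.

## Robot

A 7-joint arm with a two-finger parallel gripper is mounted at the origin on the work surface. World frame = base frame: x ahead of the robot, y to its left, z up, the work surface at z = 0. Lengths are in mm, angles in rad, forces in N, time in s.
With the tool pointing down it reaches from about 400 to 875 mm from the base axis. Payload 19.3 kg.
Tool frame: the origin (TCP) lies midway between the tips of the shut fingers; the grasp point (between the pads) lies 19 mm behind it; z points along the fingers, y is the line along which they close (so a half turn about z gives the same grasp; the last joint's range is limited). The gripper opens to 85 mm and grips with 20 to 120 N. Pads are 22 mm wide; open, the fingers measure 114 mm over their backs; the gripper's body (76 mm by 85 mm) begins 54 mm behind the grasp point. The pads swing forward as they close: fully open they stand 13 mm farther back than shut.
Start: joints at [1.231, 0.521, -0.036, 1.599, 0.021, 1.021, -0.113], TCP at [166.558, -602.389, 204.991] pointing down, gripper open.
Joint ranges: [-2.91, 2.91], [-0.3, 2.13], [-1.5, 1.42], [0.17, 2.43], [-1.26, 4.41], [0.16, 1.93], [-2.52, 2.52]. Speed limits (rad/s): [1.89, 1.89, 2.39, 2.39, 3.01, 3.01, 3.01].

## Interface

Orientations are given as a rotation vector (axis times angle).
In Python, from workcell import robot gives the robot as it stands.
- The arm moves only by the shell command python3 -m inch 'ROWS' [OPENING] [FORCE]. ROWS is JSON, a list that holds one entry, the list of rows, each a list of 6 numbers: the shift along the tool's x, y, z in m, then the turn, a rotation vector about the tool's x, y, z in degrees. A call has 1 to 5 rows; each row is the pose to reach, as a shift and turn from the pose commanded when the call began, along the tool's axes at that moment; what a row does not reach only later rows make up. A row lasts 1/8 s, in which the tool goes at most 62.5 mm and 10.7 degrees, less where a joint would pass 70% of its speed; a pose out of reach is approached as far as the arm can. A call with a gripper value outside its range is refused whole. OPENING is the finger opening in m, from 0 to 0.0854, set as the call begins (- or left out, the last holds). The fingers move at their own pace and stop on an object; FORCE is the grip in N (left out, the last holds). Time passes only in rows, so rows that repeat a pose let the fingers close. It gives the time, the measured TCP pose, the force, the opening and the grip force at its end, in the units of the state.
- robot.read_state(): the state, without advancing time (a new reading comes with each control period).
- robot.grab_frame(name): name is "scene" or "top"; returns the picture (400x640x3 uint8, red, green, blue); there is no depth.
- robot.camera_model(name): a dict with "fx", "fy", "cx", "cy" (pixels), "rvec" (rotation vector, rad) and "tvec" (3), from world to camera coordinates, as OpenCV has them. Camera axes: x right, y down, z forward; pixel columns grow to the right and rows downward; lengths in mm; the calibration is good to about 2 mm. A picture is of the moment at which its call begins. camera_model takes no time and is no camera call.
- robot.finish_job(): hands the job in; it is judged then, once.
The state is a dict: "t": time; "qpos": joint angles; "joint_velocities": joint speeds; "tau": joint torques, N m; "tool_pos": TCP position; "tool_rot": TCP orientation; "contact_force": force on the tool from outside, world axes, zero at the start; "torque": the same for the moment, N m; "finger_gap": finger opening in mm; "grip_force": force on a finger pad.
Only numpy, scipy, OpenCV 4.12 (cv2) and the standard library are available. Lean on these libraries where they do the work, as an engineer would, in place of code of your own. Each camera call takes 0.05 s, during which the arm holds its last target. There are 200 camera calls.

## Working session

There is one attempt and no reset: what is moved stays moved. The work goes in short steps, Python scripts to look and compute and a shell command to move; the robot and the scene stay as the last step left them, time stands still between calls to the robot, and variables do not carry over. Pictures are saved under pics/ and viewed, at most 14 in all, crops included, and the job is handed in when it is done.

```bash
ls; mkdir -p pics; python3 - <<'E'
from workcell import robot
import cv2
for n in("scene","top"):
    cv2.imwrite(f"pics/{n}0.png",robot.grab_frame(n)[:,:,::-1]); print(n,robot.camera_model(n))
print(robot.read_state())
E
```

```text
pics
scene {'fx': 474.2674054894891, 'fy': 474.2674054894891, 'cx': 321.72937926836335, 'cy': 200.2721684036304, 'rvec': array([ 0.69688937,  2.67522111, -1.0885025 ]), 'tvec': array([ 449.19182077, -175.22309389, 1742.45131561])}
top {'fx': 392.8146616336276, 'fy': 392.8146616336276, 'cx': 317.9450483944921, 'cy': 195.56330146065045, 'rvec': array([ 2.02895723, -2.17802188,  0.24683483]), 'tvec': array([  88.78977856,  540.20239183, 1045.86125354])}
{'t': 0.1, 'qpos': array([ 1.23080245,  0.52195605, -0.03630211,  1.59997473,  0.02120091,
        1.02110381, -0.11276685]), 'joint_velocities': array([ 0.00142914, -0.00236679, -0.00036239, -0.00195175,  0.0008125 ,
        0.00088644,  0.00102187]), 'tau': array([ 6.48585730e-03, -9.28494716e+01,  1.98554769e+00, -3.70534766e+01,
        1.81955541e-02,  5.36256703e-03,  3.90506068e-05]), 'tool_pos': array([ 166.43985625, -602.07195209,  204.47406472]), 'tool_rot': array([-3.11202914e+00, -4.22370055e-01,  3.59852150e-04]), 'contact_force': array([0.64453574, 0.30393946, 0.22426238]), 'torque': array([-0.05183377,  0.02280124,  0.03108826]), 'grip_force': 0.0, 'finger_gap': 84.98708905970648}
```

View pics/scene0.png

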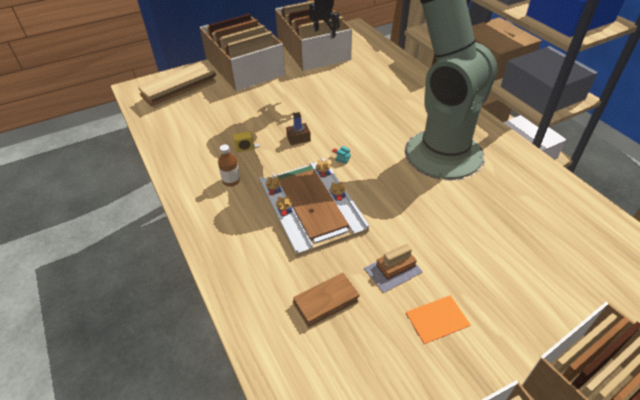

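View pics/top0.png

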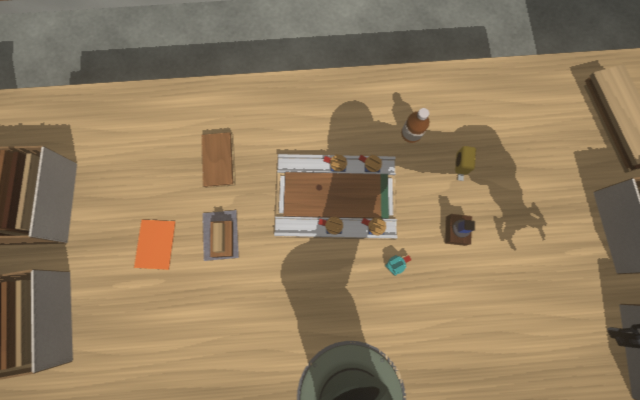

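Scene view: the bed carries four units, with a turquoise look-alike near it at (342,155). The stand is at (298,130) and the block on its grey mat at (395,265).
Top view: the units are at (337,162), (372,162), (333,226) and (376,226). The green end is on the right (−y), the stand at (459,229), and the block at (222,238).

```bash
cat > h.py <<'E'
import numpy as np,cv2
from workcell import robot
def cam(n):
    m=robot.camera_model(n);R=cv2.Rodrigues(np.array(m["rvec"]))[0];t=np.array(m["tvec"])
    return np.array([[m["fx"],0,m["cx"]],[0,m["fy"],m["cy"]],[0,0,1.]]),R,t
def ray(n,p,z):
    K,R,t=cam(n);d=R.T@np.linalg.inv(K)@[p[0],p[1],1];o=-R.T@t
    return o+d*(z-o[2])/d[2]
def proj(n,X):
    K,R,t=cam(n);v=K@(R@np.array(X)+t);return v[:2]/v[2]
def tri(p,q):
    P=[cam(n)[0]@np.c_[cam(n)[1],cam(n)[2]] for n in("top","scene")]
    X=cv2.triangulatePoints(P[0],P[1],np.array(p,float),np.array(q,float)).ravel();return X[:3]/X[3]
def img(n): return robot.grab_frame(n)[:,:,::-1].copy()
def blobs(im,lo,hi,roi,amin=6):
    x0,y0,x1,y1=roi;h=cv2.cvtColor(im[y0:y1,x0:x1],cv2.COLOR_BGR2HSV)
    m=cv2.inRange(h,np.array(lo),np.array(hi));n,l,s,c=cv2.connectedComponentsWithStats(m)
    return [(s[i,4],np.round(c[i]+[x0,y0],2),np.argwhere(l==i)[:,::-1]+[x0,y0]) for i in range(1,n) if s[i,4]>=amin]
E
python3 - <<'E'
from h import *
t=cv2.imread("pics/top0.png");s=cv2.imread("pics/scene0.png")
a=cv2.resize(t[145:250,265:405],None,fx=5.5,fy=5.5,interpolation=cv2.INTER_CUBIC)
cv2.imwrite("pics/c1.png",a)
b=cv2.resize(t[200:270,195:245],None,fx=6,fy=6,interpolation=2)
c=cv2.resize(t[200:270,435:495],None,fx=6,fy=6,interpolation=2)
cv2.imwrite("pics/c2.png",np.hstack([b,c]))
d=cv2.resize(s[95:255,250:370],None,fx=3.7,fy=3.7,interpolation=2)
e=cv2.resize(s[240:295,355:430],None,fx=4,fy=4,interpolation=2)
e=cv2.copyMakeBorder(e,0,d.shape[0]-e.shape[0],0,0,0)
cv2.imwrite("pics/c3.png",np.hstack([d,e]))
print("origin top cam",-cam("top")[1].T@cam("top")[2],-cam("scene")[1].T@cam("scene")[2])
E
```

```text
origin top cam [ 297.11653406   67.07280672 1140.50471913] [1019.72762709  965.01976793 1139.08095665]
```

View pics/c1.png

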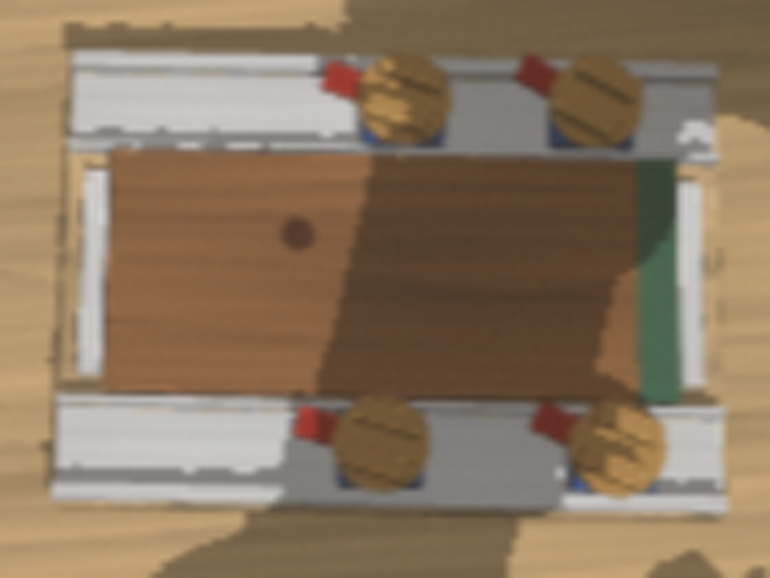

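View pics/c2.png

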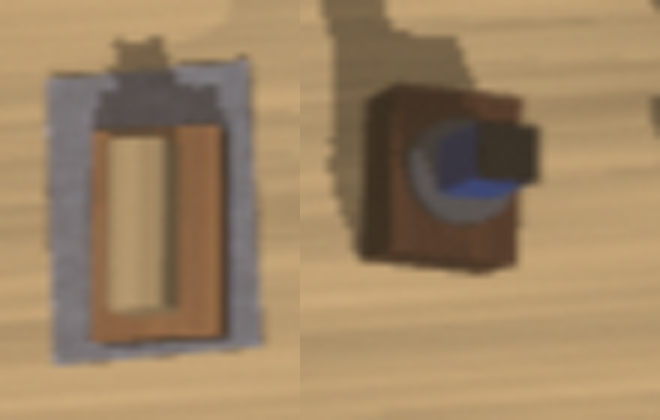

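View pics/c3.png

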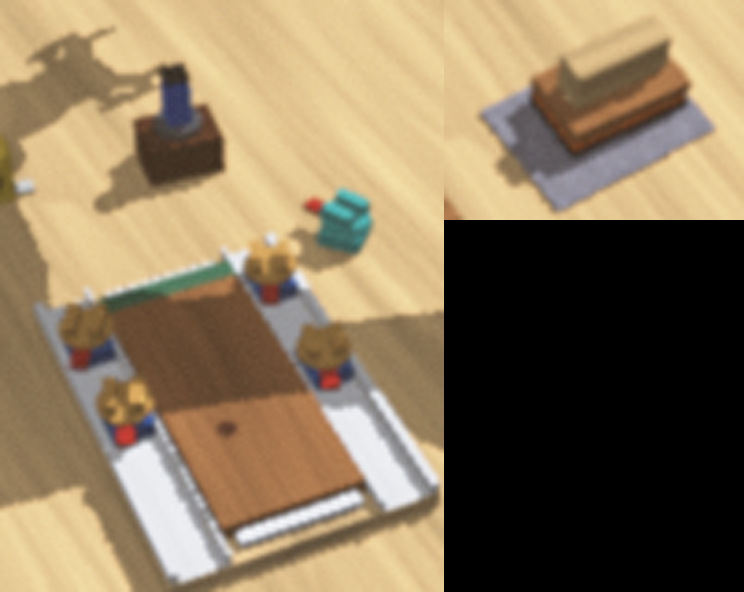

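The zooms show four brass heads in c1 at (404,99), (596,101), (381,443) and (618,448), all with red flags to their left. The block sits on its mat, and the driver leans with perspective in its stand. Next I'll turn these into metric positions.

```bash
python3 - <<'E'
from h import *
np.set_printoptions(precision=1,suppress=True)
t=cv2.imread("pics/top0.png");s=cv2.imread("pics/scene0.png")
print("nadir",proj("top",[297,67,0]))
def c1(u,v): return (265+(u+.5)/5.5-.5,145+(v+.5)/5.5-.5)
def c3(u,v): return (250+(u+.5)/3.7-.5,95+(v+.5)/3.7-.5)
for n,a,b in[("A",(404,99),(125,400)),("B",(596,101),(85,325)),("C",(381,443),(325,345)),("D",(618,448),(270,262))]:
    print(n,"z65",ray("top",c1(*a),65),ray("scene",c3(*b),65),"tri",tri(c1(*a),c3(*b)))
for n,im,roi in(("top",t,(265,145,405,250)),("scene",s,(250,150,372,255))):
    for lo,hi in(((0,150,90),(6,255,255)),((174,150,90),(180,255,255))):
        for k in blobs(im,lo,hi,roi): print(n,"red",k[0],k[1],ray(n,k[1],43.5))
for p in[(110,150),(677,158),(104,391),(681,403)]: print("board",ray("top",c1(*p),38))
for p in[(73,50),(718,65),(50,497),(727,513)]: print("railcorner",ray("top",c1(*p),32))
E
```

```text
nadir [318.3 286.1]
A z65 [636.9 -13.9  65. ] [646.2  -4.3  65. ] tri [641.5 -15.3  52.3]
B z65 [ 628.8 -113.5   65. ] [ 637.3 -105.    65. ] tri [ 632.9 -115.9   53.6]
C z65 [457.6  12.5  65. ] [465.7  22.5  65. ] tri [459.4  11.9  52.9]
D z65 [ 446.7 -106.    65. ] [454.9 -96.4  65. ] tri [ 448.5 -108.1   53. ]
top red 19 [362.3 158.2] [652.1 -87.4  43.5]
top red 22 [326.9 159.1] [656.7  16.   43.5]
top red 25 [321.9 221.8] [472.7  44.2  43.5]
top red 21 [365.2 221.3] [465.5 -77.9  43.5]
scene red 9 [323. 174.] [463.5 -78.9  43.5]
scene red 14 [271.3 191.4] [651.  -90.2  43.5]
scene red 20 [338.6 197.1] [472.9  42.1  43.5]
scene red 20 [283.5 212. ] [656.   12.9  43.5]
board [628.3 142.1  38. ]
board [ 602.5 -157.7   38. ]
board [498.8 151.9  38. ]
board [ 471.4 -145.2   38. ]
railcorner [687.6 159.6  32. ]
railcorner [ 654.5 -186.7   32. ]
railcorner [446.6 182.9  32. ]
railcorner [ 413.8 -163.6   32. ]
```

```bash
python3 - <<'E'
from h import *
np.set_printoptions(precision=1,suppress=True)
t=cv2.imread("pics/top0.png");s=cv2.imread("pics/scene0.png")
def c2(u,v): return (435+(u-300+.5)/6-.5,200+(v+.5)/6-.5)
def c3(u,v): return (250+(u+.5)/3.7-.5,95+(v+.5)/3.7-.5)
print("top black corners z113",*[ray("top",c2(*p),113) for p in((481,121),(539,126),(536,184),(477,180))])
B=t[205:250,440:495];b=cv2.resize(B,None,fx=6,fy=6,interpolation=2)
h=cv2.cvtColor(b,cv2.COLOR_BGR2HSV);m=((h[:,:,2]<62)&(h[:,:,1]<110)).astype(np.uint8)
n,l,st,c=cv2.connectedComponentsWithStats(m)
for i in range(1,n):
    if st[i,4]>300:
        p=(l==i).astype(np.uint8);r=cv2.minAreaRect(np.argwhere(p)[:,::-1].astype(np.float32))
        q=cv2.boxPoints(r);f=lambda u:(440+(u[0]+.5)/6-.5,205+(u[1]+.5)/6-.5)
        print("black",st[i],r,ray("top",f(c[i]),113));print(np.array([ray("top",f(k),113) for k in q]))
print("tri",tri(c2(508,153),c3(174,71)), "scene z111",ray("scene",c3(174,71),111))
print("stand top",*[ray("top",c2(*p),45) for p in((397,85),(522,98),(516,268),(387,260))])
print("stand top sc",*[ray("scene",c3(*p),45) for p in((137,122),(206,107),(222,136),(148,150))])
print("collar",ray("top",c2(465,172),55),"scene collar",ray("scene",c3(179,123),50))
E
```

```text
top black corners z113 [ 440.2 -331.7  113. ] [ 436.2 -356.8  113. ] [ 410.8 -351.4  113. ] [ 414.4 -325.9  113. ]
black [ 142   93   59   59 2948] ((171.0, 122.0), (58.0, 58.0), 90.0) [ 425.9 -338.1  113. ]
[[ 439.6 -327.6  113. ]
 [ 437.8 -353.1  113. ]
 [ 412.3 -349.   113. ]
 [ 414.1 -323.6  113. ]]
tri [ 426.1 -341.7  114. ] scene z111 [ 424.9 -346.4  111. ]
stand top [ 469.6 -321.2   45. ] [ 459.2 -379.    45. ] [ 380.2 -363.6   45. ] [ 388.1 -304.5   45. ]
stand top sc [ 458.8 -371.1   45. ] [ 386.3 -358.1   45. ] [ 394.5 -307.1   45. ] [ 469.3 -324.2   45. ]
collar [ 425.1 -343.1   55. ] scene collar [ 425.2 -342.    50. ]
```

Stand centre is about (425,−342) with yaw ≈ −11.5°. The driver top triangulates at z 114, against 113 in the text. I'll move above the driver now.

```bash
cat > go.py <<'E'
import sys;from h import *
from scipy.spatial.transform import Rotation as Ro
def where():
    s=robot.read_state();R=Ro.from_rotvec(s["tool_rot"]);x=R.as_matrix()[:,0]
    return s,R,np.degrees(np.arctan2(x[1],x[0]))
def plan(x,y,z,yaw):
    s,R,yw=where();a=np.radians(yaw);c,q=np.cos(a),np.sin(a)
    G=Ro.from_matrix([[c,q,0],[q,-c,0],[0,0,-1]])
    sh=R.inv().apply(np.array([x,y,z])-s["tool_pos"])/1000;tu=np.degrees((R.inv()*G).as_rotvec())
    print("now",s["tool_pos"].round(1),"yaw",yw.round(1),"q7",s["qpos"][6].round(2),"F",s["contact_force"].round(1),"M",s["torque"].round(2),"gap",s["finger_gap"].round(1),"grip",round(s["grip_force"],1),"t",s["t"])
    print("shift",sh.round(4),"turn",tu.round(1))
if len(sys.argv)>4: plan(*map(float,sys.argv[1:5]))
E
python3 go.py 426 -342 200 -11.5
```

```text
Traceback (most recent call last):
  File "go.py", line 12, in <module>
    if len(sys.argv)>4: plan(*map(float,sys.argv[1:5]))
                        ~~~~^^^^^^^^^^^^^^^^^^^^^^^^^^^
  File "go.py", line 10, in plan
    print("now",s["tool_pos"].round(1),"yaw",yw.round(1),"q7",s["qpos"][6].round(2),"F",s["contact_force"].round(1),"M",s["torque"].round(2),"gap",s["finger_gap"].round(1),"grip",round(s["grip_force"],1),"t",s["t"])
                                                                                                                                                   ^^^^^^^^^^^^^^^^^^^^^
AttributeError: 'float' object has no attribute 'round'
```

```bash
sed -i 's/s\["finger_gap"\].round(1)/round(s["finger_gap"],1)/' go.py
python3 go.py 426 -342 200 -11.5
```

```text
now [ 166.4 -602.1  204.5] yaw 15.5 q7 -0.11 F [0.6 0.3 0.2] M [-0.05  0.02  0.03] gap 85.0 grip 0.0 t 0.1
shift [ 0.3195 -0.1815  0.0046] turn [-0.1  0.  27. ]
```

```bash
python3 -m inch '[[[0.045,-0.025,0,0,0,5],[0.095,-0.054,0,0,0,11],[0.145,-0.082,0,0,0,16],[0.195,-0.111,0,0,0,22],[0.245,-0.139,0.004,0,0,27]]]' 0.0854 60; python3 go.py 426 -342 140 -11.5
```

```text
t: 0.72
tool_pos: [366.8, -401.6, 201.1]
tool_rot: [3.125, -0.321, 0.0]
contact_force: [0.3, -0.4, -0.4]
finger_gap: 85.7
grip_force: 0.0
now [ 366.8 -401.6  201.1] yaw -11.7 q7 -1.05 F [ 0.3 -0.4 -0.4] M [-0.09 -0.05  0.03] gap 85.7 grip 0.0 t 0.725
shift [ 0.0458 -0.0704  0.0611] turn [ 0.  -0.  -0.2]
```

```bash
python3 -m inch '[[[0.023,-0.035,0,0,0,0],[0.046,-0.070,0.015,0,0,0],[0.046,-0.070,0.05,0,0,0],[0.046,-0.070,0.061,0,0,0],[0.046,-0.070,0.061,0,0,0]]]'; python3 go.py 426 -342 72 -11.5
```

```text
t: 1.35
tool_pos: [424.1, -344.1, 139.8]
tool_rot: [-3.125, 0.317, 0.002]
contact_force: [0.6, -0.6, 0.8]
finger_gap: 85.1
grip_force: 0.0
now [ 424.1 -344.1  139.8] yaw -11.6 q7 -1.21 F [ 0.6 -0.6  0.8] M [-0.03 -0.01 -0.01] gap 85.1 grip 0.0 t 1.35
shift [ 0.0015 -0.0024  0.0678] turn [-0.   0.1 -0.1]
```

```bash
python3 -m inch '[[[0.001,-0.002,0.025,0,0,0],[0.001,-0.002,0.05,0,0,0],[0.001,-0.002,0.068,0,0,0],[0.001,-0.002,0.068,0,0,0]]]'; python3 -m inch '[[[0,0,0,0,0,0],[0,0,0,0,0,0],[0,0,0,0,0,0],[0,0,0,0,0,0],[0,0,0,0,0,0]]]' 0.02 100;python3 -m inch '[[[0,0,0,0,0,0],[0,0,0,0,0,0],[0,0,0,0,0,0]]]'; python3 go.py 426 -342 72 -11.5
```

```text
t: 1.85
tool_pos: [425.7, -342.4, 72.1]
tool_rot: [-3.125, 0.317, 0.001]
contact_force: [-0.3, -0.2, 0.2]
finger_gap: 85.2
grip_force: 0.0
t: 2.48
tool_pos: [426.5, -342.5, 72.8]
tool_rot: [3.125, -0.316, 0.002]
contact_force: [-1.4, -0.1, 9.1]
finger_gap: 23.6
grip_force: 97.3
t: 2.85
tool_pos: [426.5, -342.5, 72.8]
tool_rot: [3.125, -0.316, 0.002]
contact_force: [-1.0, -0.5, 9.6]
finger_gap: 23.6
grip_force: 97.3
now [ 426.5 -342.5   72.8] yaw -11.6 q7 -1.22 F [-1.  -0.5  9.6] M [ 0.    0.4  -0.06] gap 23.6 grip 97.3 t 2.85
shift [-0.0006 -0.0004  0.0008] turn [ 0.  -0.1 -0.1]
```

```bash
python3 -m inch '[[[0,0,-0.02,0,0,0],[0,0,-0.045,0,0,0],[0,0,-0.07,0,0,0],[0,0,-0.095,0,0,0],[0,0,-0.095,0,0,0]]]'; python3 go.py 448.5 -108 165 62.5; python3 - <<'E'
from h import *
s=img("scene");t=img("top")
a=cv2.resize(s[75:185,245:365],None,fx=4,fy=4,interpolation=2);b=cv2.resize(t[170:260,420:500],None,fx=4,fy=4,interpolation=2)
b=cv2.copyMakeBorder(b,0,a.shape[0]-b.shape[0],0,0,0)
cv2.imwrite("pics/lift.png",np.hstack([a,b]))
E
```

```text
t: 3.48
tool_pos: [426.7, -342.4, 168.4]
tool_rot: [3.124, -0.316, 0.004]
contact_force: [0.8, -0.2, -4.0]
finger_gap: 23.3
grip_force: 99.0
now [ 426.7 -342.4  168.4] yaw -11.5 q7 -1.21 F [ 0.8 -0.2 -4. ] M [-0.02 -0.03  0.  ] gap 23.3 grip 99.0 t 3.475
shift [-0.0256 -0.234   0.0031] turn [  0.1  -0.1 -74. ]
```

View pics/lift.png

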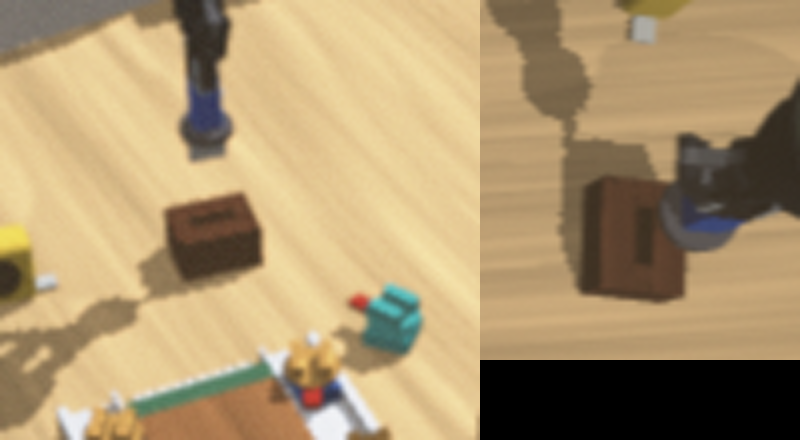

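The lift shows the driver upright in the fingers and the stand's slot empty, at about (648,235) in the right-hand panel. Next is screw D, the nearer of the two on the green side.

```bash
python3 -m inch '[[[-0.005,-0.045,0,0,0,-10],[-0.010,-0.09,0,0,0,-20],[-0.015,-0.14,0,0,0,-30],[-0.020,-0.19,0,0,0,-40],[-0.0256,-0.234,0.003,0,0,-50]]]';python3 -m inch '[[[0,0,0,0,0,-8],[0,0,0,0,0,-16],[0,0,0,0,0,-24],[0,0,0,0,0,-24],[0,0,0,0,0,-24]]]'; python3 go.py 448.5 -108 128 62.5; python3 - <<'E'
from h import *
print("slot",ray("top",(420+168.5/4-.5,170+235.5/4-.5),45),"sc",ray("scene",(245+212.5/4-.5,75+215.5/4-.5),45))
E
```

```text
t: 4.2
tool_pos: [447.5, -105.6, 163.2]
tool_rot: [-2.962, -1.044, 0.001]
contact_force: [0.8, 0.6, -3.3]
finger_gap: 23.3
grip_force: 99.0
t: 4.82
tool_pos: [447.6, -107.6, 163.5]
tool_rot: [-2.688, -1.624, 0.001]
contact_force: [1.2, 0.1, -2.5]
finger_gap: 23.7
grip_force: 99.1
now [ 447.6 -107.6  163.5] yaw 62.3 q7 -0.55 F [ 1.2  0.1 -2.5] M [-0.04  0.01  0.02] gap 23.7 grip 99.1 t 4.825
shift [0.0001 0.001  0.0355] turn [-0.1  0.  -0.2]
slot [ 426.05080156 -345.54688802   45.        ] sc [ 425.11548221 -346.04670103   45.        ]
```

```bash
python3 -m inch '[[[0,0.001,0.02,0,0,0],[0,0.001,0.035,0,0,0],[0,0.001,0.035,0,0,0]]]'; python3 -m inch '[[[0,0,0.005,0,0,0],[0,0,0.009,0,0,0],[0,0,0.009,0,0,0]]]'; python3 go.py 448.5 -108 110 62.5
```

```text
t: 5.2
tool_pos: [448.0, -107.8, 128.0]
tool_rot: [-2.686, -1.627, 0.002]
contact_force: [0.3, 0.3, -2.6]
finger_gap: 23.3
grip_force: 99.0
t: 5.58
tool_pos: [448.7, -108.0, 120.0]
tool_rot: [-2.686, -1.629, 0.0]
contact_force: [-1.1, 0.6, -2.3]
finger_gap: 23.7
grip_force: 99.2
now [ 448.7 -108.   120. ] yaw 62.5 q7 -0.6 F [-1.1  0.6 -2.3] M [ 0.05  0.1  -0.01] gap 23.7 grip 99.2 t 5.575
shift [-0.     -0.0002  0.01  ] turn [-0.  0. -0.]
```

```bash
python3 -m inch '[[[0,0,0.005,0,0,0],[0,0,0.009,0,0,0],[0,0,0.009,0,0,0]]]'; python3 go.py 448.5 -108 110 62.5
```

```text
t: 5.95
tool_pos: [448.7, -108.0, 110.7]
tool_rot: [-2.686, -1.629, 0.0]
contact_force: [-0.4, 0.3, -2.7]
finger_gap: 23.3
grip_force: 99.2
now [ 448.7 -108.   110.7] yaw 62.5 q7 -0.61 F [-0.4  0.3 -2.7] M [ 0.1   0.13 -0.05] gap 23.3 grip 99.2 t 5.95
shift [-0.0001 -0.0002  0.0007] turn [-0.  0. -0.]
```

```bash
python3 -m inch '[[[0,0,0,0,0,7],[0,0,0,0,0,14],[0,0,0,0,0,21],[0,0,0,0,0,28],[0,0,0,0,0,35]]]'; python3 go.py 448.7 -108 110.7 27;python3 -m inch '[[[0,0,0,0,0,6],[0,0,0,0,0,12],[0,0,0,0,0,18],[0,0,0,0,0,24],[0,0,0,0,0,28]]]';  python3 go.py 448.7 -108 110.7 -10
```

```text
t: 6.58
tool_pos: [448.6, -107.2, 110.9]
tool_rot: [-3.052, -0.741, 0.0]
contact_force: [-1.2, 3.5, -5.1]
finger_gap: 23.5
grip_force: 98.8
now [ 448.6 -107.2  110.9] yaw 27.3 q7 -1.12 F [-1.2  3.5 -5.1] M [1.51 0.22 0.21] gap 23.5 grip 98.8 t 6.575
shift [-0.0003  0.0007  0.0002] turn [-0.1 -0.   0.3]
t: 7.2
tool_pos: [449.3, -107.6, 111.0]
tool_rot: [-3.141, 0.018, -0.001]
contact_force: [2.8, 2.9, -8.5]
finger_gap: 23.8
grip_force: 98.5
now [ 449.3 -107.6  111. ] yaw -0.7 q7 -1.52 F [ 2.8  2.9 -8.5] M [ 0.78 -0.79  0.22] gap 23.8 grip 98.5 t 7.2
shift [-0.0006  0.0005  0.0003] turn [-0.  -0.   9.3]
```

```bash
for i in 1; do python3 -m inch '[[[0,0,0,0,0,3],[0,0,0,0,0,6],[0,0,0,0,0,6]]]' >/dev/null; python3 go.py 448.7 -108 110.7 -15; python3 -m inch '[[[0,0,0,0,0,3],[0,0,0,0,0,3]]]'>/dev/null;  python3 go.py 448.7 -108 110.7 -15;python3 -m inch '[[[0,0,0,0,0,3],[0,0,0,0,0,3]]]'>/dev/null;  python3 go.py 448.7 -108 110.7 -15;done
```

```text
now [ 449.4 -107.7  111. ] yaw -6.5 q7 -1.61 F [ 2.8  3.5 -6.5] M [ 0.79 -1.    0.15] gap 23.2 grip 98.6 t 7.575
shift [-0.0006  0.0004  0.0003] turn [-0.  -0.1  8.5]
now [ 449.3 -107.8  111.1] yaw -9.4 q7 -1.65 F [ 2.8  2.6 -6.3] M [ 0.96 -1.22  0.15] gap 23.6 grip 98.7 t 7.825
shift [-0.0005  0.0003  0.0004] turn [-0.  -0.   5.6]
now [ 449.3 -107.9  111.1] yaw -12.4 q7 -1.69 F [ 4.3  3.9 -6.5] M [ 0.82 -1.31  0.13] gap 23.4 grip 98.6 t 8.075
shift [-0.0005  0.0002  0.0004] turn [-0.  -0.1  2.6]
```

```bash
for i in 1; do python3 -m inch '[[[0,0,0,0,0,3],[0,0,0,0,0,3]]]' >/dev/null; python3 go.py 448.7 -108 110.7 -15; python3 -m inch '[[[0,0,0,0,0,3],[0,0,0,0,0,3]]]'>/dev/null;  python3 go.py 448.7 -108 110.7 -15;python3 -m inch '[[[0,0,0,0,0,3],[0,0,0,0,0,3]]]'>/dev/null;  python3 go.py 448.7 -108 110.7 -15;done
python3 - <<'E'
from h import *
t=img("top");s=img("scene")
a=cv2.resize(t[145:250,300:410],None,fx=4,fy=4,interpolation=2);b=cv2.resize(s[150:230,255:365],None,fx=4,fy=4,interpolation=2)
b=cv2.copyMakeBorder(b,0,a.shape[0]-b.shape[0],0,0,0)
cv2.imwrite("pics/d1.png",np.hstack([a,b])[:,:800])
E
```

```text
now [ 449.4 -107.9  111.2] yaw -15.4 q7 -1.73 F [ 4.5  2.3 -6.4] M [ 0.76 -1.31  0.16] gap 23.1 grip 98.6 t 8.325
shift [-0.0006  0.0002  0.0005] turn [-0.  -0.1 -0.4]
now [ 449.4 -108.   111.2] yaw -18.5 q7 -1.78 F [ 5.1  1.6 -5.9] M [ 0.59 -1.37  0.17] gap 23.2 grip 98.6 t 8.575
shift [-0.0006  0.0002  0.0005] turn [-0.  -0.1 -3.5]
now [ 449.4 -108.   111.2] yaw -21.4 q7 -1.82 F [ 4.8  0.7 -7.2] M [ 0.5  -1.47  0.4 ] gap 23.4 grip 98.7 t 8.825
shift [-0.0007  0.0002  0.0005] turn [-0.  -0.1 -6.4]
```

View pics/d1.png

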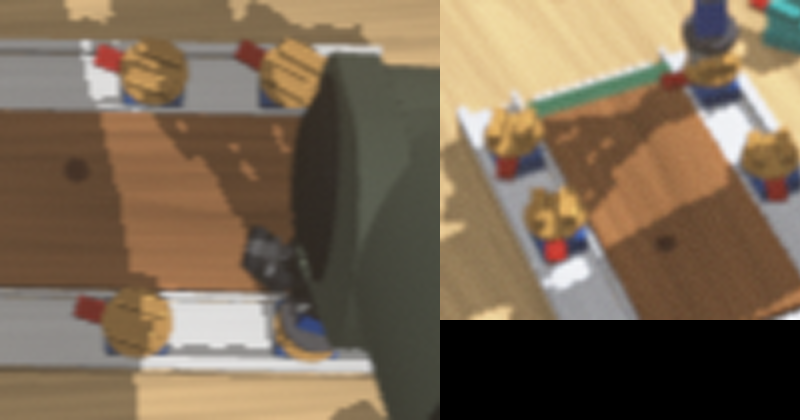

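In d1, screw D's flag at (675,80) now points across the board edge, roughly parallel to the green band. I'll turn further until the moment rises firmly.

```bash
for i in 1; do python3 -m inch '[[[0,0,0,0,0,3],[0,0,0,0,0,3]]]' >/dev/null; python3 go.py 448.7 -108 110.7 -15; python3 -m inch '[[[0,0,0,0,0,2],[0,0,0,0,0,2]]]'>/dev/null;  python3 go.py 448.7 -108 110.7 -15;done
python3 - <<'E'
from h import *
s=img("scene");cv2.imwrite("pics/tmp_s.png",s)
for lo,hi in(((0,140,60),(6,255,255)),((172,140,60),(180,255,255))):
    for k in blobs(s,lo,hi,(250,150,372,255)): print(k[0],k[1],ray("scene",k[1],43.5).round(1))
E
```

```text
now [ 449.4 -108.1  111.2] yaw -24.4 q7 -1.86 F [ 5.7  0.3 -7.5] M [ 0.21 -1.52  1.19] gap 23.5 grip 99.3 t 9.175
shift [-0.0007  0.0003  0.0005] turn [-0.  -0.1 -9.4]
now [ 449.5 -108.1  111.2] yaw -26.3 q7 -1.89 F [ 4.7  0.6 -7.6] M [ 0.17 -1.61  1.73] gap 23.5 grip 100.3 t 9.425
shift [-0.0007  0.0003  0.0005] turn [  0.   -0.1 -11.3]
6 [334.5  150.33] [ 367.7 -167.2   43.5]
11 [312.82 169.64] [ 483.1 -115.5   43.5]
15 [271.4 191.4] [650.8 -89.9  43.5]
18 [338.5  196.78] [472.3  40.8  43.5]
23 [283.83 212.  ] [655.1  13.4  43.5]
```

```bash
python3 -m inch '[[[0,0,0,0,0,-9],[0,0,0,0,0,-18],[0,0,0,0,0,-18],[0,0,-0.01,0,0,-18],[0,0,-0.03,0,0,-18]]]'; python3 -m inch '[[[0,0,-0.02,0,0,-10],[0,0,-0.02,0,0,-20],[0,0,-0.02,0,0,-30],[0,0,-0.02,0,0,-40],[0,0,-0.02,0,0,-40]]]' >/dev/null; python3 go.py 459.4 12 128 67
```

```text
t: 10.1
tool_pos: [448.3, -108.1, 141.5]
tool_rot: [-3.133, 0.238, 0.002]
contact_force: [0.1, -0.2, -2.4]
finger_gap: 23.3
grip_force: 99.2
now [ 448.7 -108.3  161.5] yaw 31.3 q7 -1.01 F [-0.3  0.3 -3. ] M [-0.   -0.01 -0.  ] gap 23.5 grip 99.2 t 10.725
shift [ 0.0716 -0.0972  0.0335] turn [  0.   -0.  -35.7]
```

```bash
python3 -m inch '[[[0.018,-0.025,0,0,0,-9],[0.036,-0.049,0,0,0,-18],[0.054,-0.073,0,0,0,-27],[0.0716,-0.0972,0,0,0,-35.7],[0.0716,-0.0972,0.0,0,0,-35.7]]]'>/dev/null; python3 -m inch '[[[0,0,0.0,0,0,0],[0,0,0.02,0,0,0],[0,0,0.033,0,0,0],[0,0,0.033,0,0,0]]]'>/dev/null;python3 go.py 459.4 12 120 67; python3 - <<'E'
from h import *
t=img("top")
for lo,hi in(((0,140,60),(6,255,255)),((172,140,60),(180,255,255))):
    for k in blobs(t,lo,hi,(250,150,390,255)): print(k[0],k[1],ray("top",k[1],43.5).round(1))
E
```

```text
now [458.5  11.8 127.4] yaw 67.0 q7 -0.77 F [-0.4  0.6 -3.7] M [-0.06 -0.02 -0.03] gap 23.6 grip 99.2 t 11.85
shift [0.0006 0.0007 0.0073] turn [-0.1  0.1  0. ]
22 [326.91 158.91] [657.3  16.1  43.5]
12 [321.58 222.67] [470.3  45.4  43.5]
```

```bash
python3 -m inch '[[[0.0006,0.0007,0.005,0,0,0],[0.0006,0.0007,0.008,0,0,0],[0.0006,0.0007,0.008,0,0,0]]]'>/dev/null;python3 go.py 459.4 12 110.7 67
```

```text
now [460.   12.7 120.2] yaw 67.1 q7 -0.77 F [-0.8  2.1 -3.2] M [0.31 0.28 0.  ] gap 23.0 grip 99.7 t 12.275
shift [-0.0009 -0.0003  0.0095] turn [ 0.  -0.   0.1]
```

```bash
python3 -m inch '[[[0,0,0.005,0,0,0],[0,0,0.009,0,0,0],[0,0,0.009,0,0,0]]]'>/dev/null;python3 go.py 459.4 12 110.7 67;
python3 -m inch '[[[0,0,0,0,0,8],[0,0,0,0,0,16],[0,0,0,0,0,24],[0,0,0,0,0,32],[0,0,0,0,0,40]]]'>/dev/null; python3 go.py 459.4 12 110.7 -15; python3 -m inch '[[[0,0,0,0,0,8],[0,0,0,0,0,16],[0,0,0,0,0,24],[0,0,0,0,0,32],[0,0,0,0,0,40]]]'>/dev/null; python3 go.py 459.4 12 110.7 -15
```

```text
now [459.8  12.4 110.6] yaw 67.2 q7 -0.78 F [ 0.2  0.  -3.5] M [0.11 0.28 0.04] gap 23.3 grip 99.6 t 12.65
shift [-0.0005 -0.0002 -0.0001] turn [-0.   0.   0.2]
now [459.9  13.1 110.8] yaw 26.9 q7 -1.37 F [ 0.   4.2 -8.1] M [1.17 0.01 0.29] gap 23.2 grip 99.1 t 13.275
shift [-0.0009  0.0007  0.0001] turn [-0.   0.  41.9]
now [460.7  12.6 111. ] yaw -13.1 q7 -1.94 F [ 3.9 -0.4 -9.4] M [-0.11 -1.15  0.29] gap 23.5 grip 98.9 t 13.9
shift [-0.0012  0.0009  0.0003] turn [-0.  -0.1  1.9]
```

```bash
python3 -m inch '[[[0,0,0,0,0,4],[0,0,0,0,0,8],[0,0,0,0,0,8]]]'>/dev/null;python3 go.py 459.4 12 110.7 -20;python3 -m inch '[[[0,0,0,0,0,2],[0,0,0,0,0,4],[0,0,0,0,0,4]]]'>/dev/null;python3 go.py 459.4 12 110.7 -20
```

```text
now [460.7  12.5 111.1] yaw -20.8 q7 -2.05 F [ 4.5 -1.5 -8.9] M [-0.3  -1.37  0.24] gap 23.5 grip 99.1 t 14.275
shift [-0.001   0.0009  0.0003] turn [-0.  -0.1 -0.8]
now [460.5  12.5 111.1] yaw -24.8 q7 -2.11 F [ 4.7 -2.7 -9.8] M [-0.53 -1.69  1.23] gap 22.9 grip 99.7 t 14.65
shift [-0.0008  0.0009  0.0004] turn [-0.  -0.1 -4.8]
```

```bash
python3 -m inch '[[[0,0,0,0,0,2],[0,0,0,0,0,2]]]'>/dev/null;python3 go.py 459.4 12 110.7 -20; python3 -m inch '[[[0,0,0,0,0,-9],[0,0,0,0,0,-19],[0,0,0,0,0,-19],[0,0,-0.01,0,0,-19],[0,0,-0.03,0,0,-19]]]' >/dev/null; python3 -m inch '[[[0,0,-0.02,0,0,-10],[0,0,-0.02,0,0,-20],[0,0,-0.02,0,0,-30],[0,0,-0.02,0,0,-40],[0,0,-0.02,0,0,-40]]]' >/dev/null; python3 go.py 641.5 -15 128 63;  python3 - <<'E'
from h import *
s=img("scene")
for lo,hi in(((0,140,60),(6,255,255)),((172,140,60),(180,255,255))):
    for k in blobs(s,lo,hi,(250,150,372,255)): print(k[0],k[1],ray("scene",k[1],43.5).round(1))
E
```

```text
now [460.5  12.6 111.1] yaw -26.7 q7 -2.14 F [ 5.  -1.2 -9.5] M [-0.53 -1.63  1.81] gap 23.4 grip 100.8 t 14.9
shift [-0.0007  0.001   0.0004] turn [-0.  -0.1 -6.7]
now [460.   12.4 161.5] yaw 32.0 q7 -1.25 F [-0.6 -0.  -2.9] M [-0.01 -0.02  0.02] gap 23.5 grip 99.8 t 16.15
shift [0.1395 0.1193 0.0336] turn [  0.  -0. -31.]
18 [312.83 169.94] [ 483.8 -114.2   43.5]
17 [271.41 191.35] [650.7 -90.1  43.5]
22 [327.  192.5] [495.    5.3  43.5]
19 [283.53 212.11] [656.1  13.3  43.5]
```

```bash
python3 -m inch '[[[0.035,0.030,0,0,0,-8],[0.07,0.06,0,0,0,-16],[0.105,0.09,0,0,0,-24],[0.1395,0.1193,0,0,0,-31],[0.1395,0.1193,0.0,0,0,-31]]]'>/dev/null; python3 -m inch '[[[0,0,0.0,0,0,0],[0,0,0.02,0,0,0],[0,0,0.033,0,0,0],[0,0,0.033,0,0,0]]]'>/dev/null;python3 go.py 641.5 -15 120 63;python3 -m inch '[[[0,0,0.003,0,0,0],[0,0,0.008,0,0,0],[0,0,0.008,0,0,0]]]'>/dev/null;python3 go.py 641.5 -15 110.7 63;
```

```text
now [640.7 -14.1 127.4] yaw 63.1 q7 -0.69 F [ 0.4 -0.5 -2.2] M [-0.01 -0.04  0.  ] gap 23.5 grip 100.0 t 17.325
shift [-0.0004  0.0011  0.0074] turn [-0.1  0.1  0.1]
now [641.4 -14.3 119.8] yaw 63.1 q7 -0.7 F [-0.4 -0.  -2.8] M [ 0.04 -0.02 -0.  ] gap 23.2 grip 100.0 t 17.7
shift [-0.0006  0.0004  0.0091] turn [-0.   0.   0.1]
```

```bash
python3 -m inch '[[[0,0,0.005,0,0,0],[0,0,0.009,0,0,0],[0,0,0.009,0,0,0]]]'>/dev/null;python3 go.py 641.5 -15 110.7 63;
python3 -m inch '[[[0,0,0,0,0,8],[0,0,0,0,0,16],[0,0,0,0,0,24],[0,0,0,0,0,32],[0,0,0,0,0,32]]]'>/dev/null; python3 go.py 641.5 -15 110.7 63;  python3 - <<'E'
from h import *
s=img("scene")
for lo,hi in(((0,140,60),(6,255,255)),((172,140,60),(180,255,255))):
    for k in blobs(s,lo,hi,(250,150,372,255)): print(k[0],k[1],ray("scene",k[1],43.5).round(1))
E
```

```text
now [641.4 -14.2 110.6] yaw 63.2 q7 -0.7 F [ 0.3 -0.2 -3.1] M [ 0.   -0.03 -0.03] gap 23.3 grip 100.0 t 18.075
shift [-0.0006  0.0005 -0.0001] turn [-0.   0.   0.2]
now [641.6 -13.6 110.9] yaw 31.2 q7 -1.16 F [-0.5  2.8 -4.6] M [ 0.75 -0.1   0.09] gap 23.7 grip 99.8 t 18.7
shift [-0.0008  0.0011  0.0002] turn [ -0.   -0.  -31.8]
6 [334.5  150.33] [ 367.7 -167.2   43.5]
19 [312.79 170.05] [ 484.2 -113.8   43.5]
17 [271.41 191.35] [650.7 -90.1  43.5]
21 [326.9  192.43] [495.1   4.8  43.5]
20 [279.45 212.1 ] [667.2   6.9  43.5]
```

```bash
python3 -m inch '[[[0,0,0,0,0,8],[0,0,0,0,0,16],[0,0,0,0,0,24],[0,0,0,0,0,32],[0,0,0,0,0,40]]]'>/dev/null; python3 go.py 641.5 -15 110.7 -20;python3 -m inch '[[[0,0,0,0,0,4],[0,0,0,0,0,8],[0,0,0,0,0,12],[0,0,0,0,0,12]]]'>/dev/null; python3 go.py 641.5 -15 110.7 -20; python3 -m inch '[[[0,0,0,0,0,2],[0,0,0,0,0,4],[0,0,0,0,0,4]]]'>/dev/null; python3 go.py 641.5 -15 110.7 -20
```

```text
now [642.4 -14.2 111.2] yaw -8.9 q7 -1.74 F [ 5.   1.3 -6.9] M [ 0.24 -1.38  0.25] gap 23.2 grip 99.5 t 19.375
shift [-0.0007  0.0009  0.0005] turn [-0.  -0.1 11.1]
now [642.5 -14.4 111.3] yaw -20.7 q7 -1.91 F [ 5.9 -0.6 -5.1] M [ 0.03 -1.53  0.26] gap 23.5 grip 99.6 t 19.875
shift [-0.0008  0.0009  0.0006] turn [-0.  -0.1 -0.7]
now [642.6 -14.5 111.3] yaw -24.6 q7 -1.97 F [ 4.8 -0.9 -5.6] M [-0.23 -1.62  1.22] gap 23.1 grip 100.3 t 20.25
shift [-0.0007  0.0009  0.0005] turn [-0.  -0.1 -4.6]
```

```bash
python3 -m inch '[[[0,0,0,0,0,2],[0,0,0,0,0,2]]]'>/dev/null;python3 go.py 641.5 -15 110.7 -20; python3 -m inch '[[[0,0,0,0,0,-9],[0,0,0,0,0,-19],[0,0,0,0,0,-19],[0,0,-0.01,0,0,-19],[0,0,-0.03,0,0,-19]]]' >/dev/null; python3 -m inch '[[[0,0,-0.02,0,0,-10],[0,0,-0.02,0,0,-20],[0,0,-0.02,0,0,-30],[0,0,-0.02,0,0,-40],[0,0,-0.02,0,0,-40]]]' >/dev/null; python3 go.py 633 -115.5 128 56;  python3 - <<'E'
from h import *
t=img("top");s=img("scene")
a=cv2.resize(t[145:250,265:365],None,fx=4,fy=4,interpolation=2);b=cv2.resize(s[150:240,255:352],None,fx=4,fy=4,interpolation=2)
b=cv2.copyMakeBorder(b,0,a.shape[0]-b.shape[0],0,0,0)
cv2.imwrite("pics/a1.png",np.hstack([a,b])[:,:800])
E
```

```text
now [642.6 -14.5 111.3] yaw -26.5 q7 -1.99 F [ 6.2 -1.9 -5.9] M [-0.29 -1.6   1.77] gap 23.6 grip 101.4 t 20.5
shift [-0.0007  0.001   0.0006] turn [-0.  -0.1 -6.5]
now [641.7 -14.5 161.6] yaw 32.0 q7 -1.14 F [-0.3  0.  -2.6] M [-0.01  0.02  0.04] gap 23.3 grip 100.0 t 21.75
shift [-0.0609  0.0811  0.0336] turn [  0.  -0. -24.]
```

View pics/a1.png

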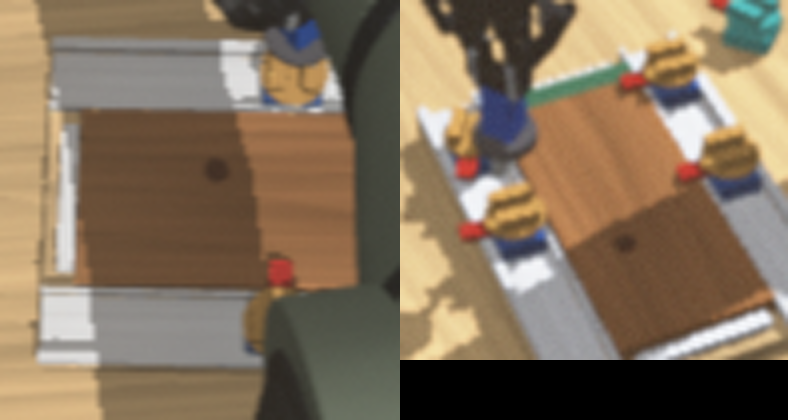

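In a1, D and C have their flags across the board edge. A's flag, at (470,230), points outward, although its screw took a firm clockwise stop like the others. That differs from the description, but it is as far clockwise as A goes. On to B.

```bash
python3 -m inch '[[[-0.03,0.04,0,0,0,-8],[-0.0609,0.0811,0,0,0,-16],[-0.0609,0.0811,0,0,0,-24],[-0.0609,0.0811,0,0,0,-24]]]'>/dev/null; python3 -m inch '[[[0,0,0.0,0,0,0],[0,0,0.02,0,0,0],[0,0,0.033,0,0,0],[0,0,0.033,0,0,0]]]'>/dev/null;python3 go.py 633 -115.5 120 57;python3 -m inch '[[[0,0,0.003,0,0,0],[0,0,0.008,0,0,0],[0,0,0.008,0,0,0]]]'>/dev/null;python3 go.py 633 -115.5 110.7 57
```

```text
now [ 632.7 -114.8  127.1] yaw 56.1 q7 -0.62 F [ 0.7 -0.2 -3.3] M [-0.03 -0.06 -0.01] gap 23.3 grip 100.0 t 22.85
shift [-0.0004  0.0007  0.0071] turn [-0.1  0.  -0.9]
now [ 633.  -115.3  119.8] yaw 56.1 q7 -0.62 F [ 0.2 -0.  -4.3] M [ 0.05  0.02 -0.01] gap 23.3 grip 100.0 t 23.225
shift [-0.0002  0.0001  0.0091] turn [-0.   0.  -0.9]
```

```bash
python3 -m inch '[[[0,0,0.005,0,0,0],[0,0,0.009,0,0,0],[0,0,0.009,0,0,0]]]'>/dev/null;python3 go.py 633 -115.5 110.7 56;
python3 -m inch '[[[0,0,0,0,0,8],[0,0,0,0,0,16],[0,0,0,0,0,24],[0,0,0,0,0,32],[0,0,0,0,0,40]]]'>/dev/null; python3 go.py 633 -115.5 110.7 -20; python3 -m inch '[[[0,0,0,0,0,8],[0,0,0,0,0,16],[0,0,0,0,0,24],[0,0,0,0,0,32],[0,0,0,0,0,36]]]'>/dev/null; python3 go.py 633 -115.5 110.7 -20
```

```text
now [ 633.  -115.3  110.6] yaw 56.2 q7 -0.62 F [-0.5  0.1 -2.4] M [ 0.01  0.   -0.03] gap 24.0 grip 100.0 t 23.6
shift [-0.0001  0.0001 -0.0001] turn [-0.   0.   0.2]
now [ 633.3 -114.5  110.8] yaw 15.9 q7 -1.21 F [ 2.1  2.1 -7.5] M [ 0.74 -0.39  0.23] gap 23.6 grip 99.4 t 24.225
shift [-0.0006  0.0008  0.0001] turn [-0.  -0.  35.9]
now [ 633.9 -115.2  111.1] yaw -20.0 q7 -1.72 F [ 4.2 -2.6 -8.4] M [-0.42 -1.24  0.22] gap 23.3 grip 99.4 t 24.85
shift [-0.0008  0.0006  0.0004] turn [-0.  -0.1 -0. ]
```

```bash
python3 -m inch '[[[0,0,0,0,0,2],[0,0,0,0,0,4],[0,0,0,0,0,4]]]'>/dev/null; python3 go.py 633 -115.5 110.7 -20;python3 -m inch '[[[0,0,0,0,0,2],[0,0,0,0,0,2]]]'>/dev/null; python3 go.py 633 -115.5 110.7 -20
```

```text
now [ 633.7 -115.4  111.1] yaw -23.8 q7 -1.78 F [ 4.8 -0.6 -7. ] M [-0.48 -1.57  0.95] gap 23.5 grip 99.9 t 25.225
shift [-0.0006  0.0004  0.0004] turn [-0.  -0.1 -3.8]
now [ 633.7 -115.4  111.1] yaw -25.8 q7 -1.81 F [ 5.6 -2.5 -8.2] M [-0.59 -1.63  1.47] gap 23.4 grip 100.6 t 25.475
shift [-0.0006  0.0004  0.0004] turn [ 0.  -0.1 -5.8]
```

```bash
python3 -m inch '[[[0,0,0,0,0,-7],[0,0,0,0,0,-14],[0,0,0,0,0,-14],[0,0,-0.025,0,0,-14],[0,0,-0.057,0,0,-14]]]' >/dev/null; python3 go.py 426.5 -342.5 168 -11.6
```

```text
now [ 632.5 -115.2  168.2] yaw -12.0 q7 -1.62 F [ 1.1  0.2 -2.1] M [ 0.03 -0.04 -0.01] gap 23.7 grip 99.9 t 26.1
shift [-0.1541  0.2653  0.0004] turn [-0.   0.1 -0.4]
```

```bash
python3 -m inch '[[[-0.025,0.044,0,0,0,0],[-0.055,0.095,0,0,0,0],[-0.085,0.147,0,0,0,0],[-0.115,0.198,0,0,0,0],[-0.140,0.242,0,0,0,0]]]' >/dev/null;python3 -m inch '[[[-0.014,0.0233,0,0,0,-0.4],[-0.014,0.0233,0,0,0,-0.4],[-0.014,0.0233,0.0,0,0,-0.4]]]' >/dev/null; python3 go.py 426.5 -342.5 120 -11.6
```

```text
now [ 428.5 -342.7  168.1] yaw -11.5 q7 -1.12 F [ 0.4  0.7 -2.7] M [ 0.   -0.02 -0.03] gap 23.2 grip 100.0 t 27.1
shift [-0.002   0.0002  0.0481] turn [-0.  -0.   0.1]
```

```bash
python3 -m inch '[[[-0.0015,0,0.025,0,0,0],[-0.0015,0,0.05,0,0,0],[-0.0015,0,0.056,0,0,0],[-0.0015,0,0.056,0,0,0]]]' >/dev/null; python3 go.py 426.5 -342.5 98 -11.6;python3 -m inch '[[[0,0,0.007,0,0,0],[0,0,0.014,0,0,0],[0,0,0.014,0,0,0]]]' >/dev/null; python3 go.py 426.5 -342.5 74 -11.6
```

```text
now [ 427.  -342.6  112.2] yaw -11.4 q7 -1.1 F [-0.1  0.4 -2.4] M [ 0.   -0.05  0.02] gap 23.6 grip 99.9 t 27.6
shift [-0.0006 -0.      0.0142] turn [-0.   0.   0.2]
now [ 426.3 -342.9   97.6] yaw -11.4 q7 -1.1 F [ 0.2 -0.4 -3.1] M [ 0.01 -0.05  0.04] gap 23.4 grip 100.0 t 27.975
shift [ 0.0001 -0.0004  0.0236] turn [-0.   0.   0.2]
```

```bash
python3 -m inch '[[[0,0,0.010,0,0,0],[0,0,0.018,0,0,0],[0,0,0.022,0,0,0],[0,0,0.024,0,0,0],[0,0,0.024,0,0,0]]]' >/dev/null; python3 go.py 426.5 -342.5 72.8 -11.6
```

```text
now [ 426.5 -343.1   74. ] yaw -11.4 q7 -1.09 F [-0.3  0.7 -2.8] M [ 0.01  0.04 -0.01] gap 23.2 grip 100.1 t 28.6
shift [-0.0002 -0.0006  0.0012] turn [-0.   0.   0.2]
```

Seated within about 1 mm. I'll release, rise, and look.

```bash
python3 -m inch '[[[0,0,0.001,0,0,0],[0,0,0.001,0,0,0]]]' >/dev/null; python3 go.py 426.5 -342.5 72.8 -11.6;python3 -m inch '[[[0,0,0,0,0,0],[0,0,0,0,0,0],[0,0,0,0,0,0],[0,0,0,0,0,0],[0,0,0,0,0,0]]]' 0.0854 60 >/dev/null;python3 -m inch '[[[0,0,-0.03,0,0,0],[0,0,-0.07,0,0,0],[0,0,-0.12,0,0,0],[0,0,-0.16,0,0,0],[0,0,-0.16,0,0,0]]]'; python3 -m inch '[[[-0.02,-0.05,0,0,0,0],[-0.04,-0.1,0,0,0,0],[-0.06,-0.15,0,0,0,0],[-0.08,-0.2,0,0,0,0],[-0.08,-0.2,0,0,0,0]]]' >/dev/null;  python3 - <<'E'
from h import *
t=img("top");s=img("scene");cv2.imwrite("pics/t2.png",t);cv2.imwrite("pics/s2.png",s)
a=cv2.resize(t[145:275,195:400],None,fx=2,fy=2,interpolation=2)
c=cv2.resize(t[195:265,435:495],None,fx=4,fy=4,interpolation=2)
b=cv2.resize(s[95:295,250:430],None,fx=2,fy=2,interpolation=2)
H=560;f=lambda m:cv2.copyMakeBorder(m,0,H-m.shape[0],0,0,0)
a=np.vstack([a,cv2.copyMakeBorder(c,0,0,0,a.shape[1]-c.shape[1],0)])
cv2.imwrite("pics/v2.png",np.hstack([f(a),f(b)])[:,:800])
E
```

```text
now [ 426.6 -343.1   73.1] yaw -11.4 q7 -1.09 F [ 0.3  0.1 -2.4] M [-0.03  0.02  0.05] gap 23.4 grip 100.1 t 28.85
shift [-0.0002 -0.0006  0.0003] turn [ 0.  -0.   0.2]
t: 30.1
tool_pos: [427.6, -343.9, 235.8]
tool_rot: [3.124, -0.313, 0.007]
contact_force: [-0.0, -0.6, -1.9]
finger_gap: 85.3
grip_force: 0.0
```

View pics/v2.png

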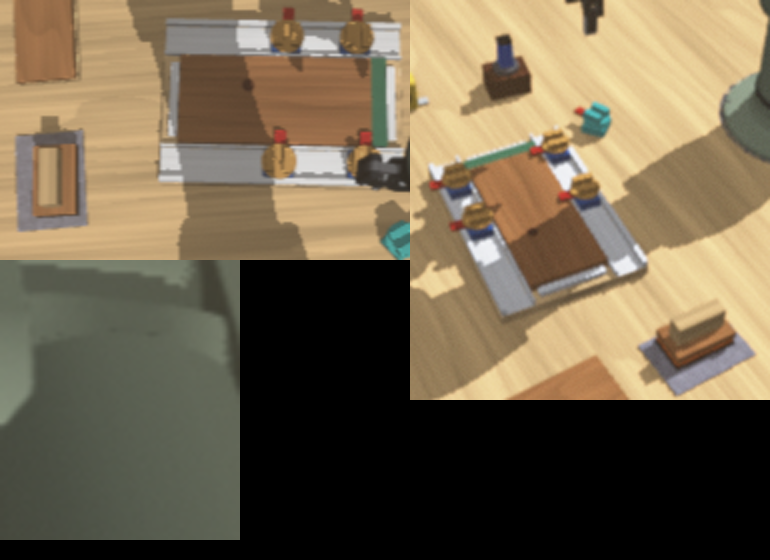

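v2 shows the driver upright in its stand at (505,65), and all four flags turned to the stop. The block is still on its grey mat at (697,335). Now I'll measure block and mat.

```bash
python3 - <<'E'
from h import *
t=cv2.imread("pics/t2.png");s=cv2.imread("pics/s2.png")
a=cv2.resize(t[203:263,195:245],None,fx=8,fy=8,interpolation=2);b=cv2.resize(s[240:295,360:430],None,fx=5.6,fy=5.6,interpolation=2)
b=cv2.copyMakeBorder(b,0,a.shape[0]-b.shape[0],0,0,0)
cv2.imwrite("pics/b2.png",np.hstack([a,b]))
h=cv2.cvtColor(t,cv2.COLOR_BGR2HSV)
print(h[225:250:3,203:238:2].tolist()[4])
E
```

```text
[[13, 50, 148], [171, 14, 131], [170, 11, 135], [174, 10, 132], [11, 78, 147], [14, 122, 148], [17, 100, 186], [18, 100, 196], [18, 100, 186], [17, 100, 181], [18, 99, 141], [16, 110, 116], [14, 129, 152], [13, 131, 152], [14, 132, 162], [14, 99, 88], [175, 13, 122], [14, 47, 137]]
```

View pics/b2.png

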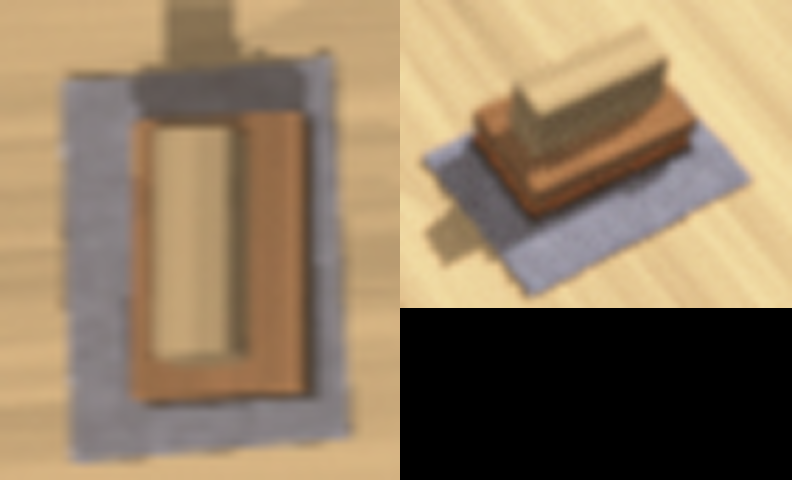

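b2: the ridge top is centred at (192,243) in the top panel and about (590,71) in the scene panel. The mat centre is near (205,257).

```bash
python3 - <<'E'
from h import *
np.set_printoptions(precision=1,suppress=True)
T=lambda u,v:(195+(u+.5)/8-.5,203+(v+.5)/8-.5)
S=lambda u,v:(360+(u-400+.5)/5.6-.5,240+(v+.5)/5.6-.5)
print("ridge tri",tri(T(192,243),S(590,71)),"z72",ray("top",T(192,243),72),ray("scene",S(590,71),72))
e=[ray("top",T(*p),72) for p in((153,127),(229,127),(230,360),(155,360))];print(np.array(e))
e=[ray("top",T(*p),34) for p in((132,118),(305,112),(310,397),(137,402))];print("plate",np.array(e),np.mean(e,0))
e=[ray("top",T(*p),4) for p in((65,77),(330,57),(350,435),(75,460))];print("mat",np.array(e),np.mean(e,0))
e=[ray("scene",S(*p),4) for p in((423,160),(530,297),(750,180))];print("mat sc",np.array(e),(e[0]+e[2])/2)
e=[ray("scene",S(*p),72) for p in((513,83),(640,28),(668,62),(540,113))];print("ridge sc",np.array(e),np.mean(e,0))
E
python3 go.py 556 312 235 0
```

```text
ridge tri [459.1 329.1  67.5] z72 [457.4 328.7  72. ] [462.2 331.3  72. ]
[[498.6 341.6  72. ]
 [496.7 315.5  72. ]
 [416.7 316.5  72. ]
 [418.5 341.8  72. ]]
plate [[509.5 358.8  34. ]
 [507.3 297.1  34. ]
 [406.  297.6  34. ]
 [408.6 358.   34. ]] [457.9 327.9  34. ]
mat [[532.3 391.1   4. ]
 [532.9 293.7   4. ]
 [394.4 289.9   4. ]
 [392.5 388.2   4. ]] [463.  340.7   4. ]
mat sc [[535.5 296.2   4. ]
 [533.8 393.1   4. ]
 [395.5 389.9   4. ]] [465.5 343.    4. ]
ridge sc [[500.  318.5  72. ]
 [424.2 321.1  72. ]
 [424.8 345.9  72. ]
 [498.7 340.7  72. ]] [461.9 331.6  72. ]
now [ 387.8 -131.1  232.7] yaw -11.4 q7 -1.57 F [ 0.6  0.2 -1.1] M [0.02 0.01 0.01] gap 85.3 grip 0.0 t 30.825
shift [ 0.0774 -0.4676 -0.0023] turn [  0.    0.  -11.4]
```

Block is at about (459.5,330), yaw ≈ 0. Mat centre is about (464,341.5). Moving over the block.

```bash
python3 -m inch '[[[0,-0.045,0,0,0,-3],[0,-0.1,0,0,0,-6],[0.0,-0.155,0,0,0,-9],[0,-0.21,0,0,0,-11.4],[0,-0.26,0,0,0,-11.4]]]' >/dev/null;  python3 go.py 459.5 330 150 0.5
```

```text
now [440.2 124.5 232.6] yaw -0.1 q7 -2.02 F [ 0.7 -0.7  0. ] M [-0.06 -0.05  0.01] gap 85.1 grip 0.0 t 31.45
shift [ 0.0189 -0.2056  0.0826] turn [ 0.   0.  -0.6]
```

```bash
python3 -m inch '[[[0.004,-0.05,0,0,0,-0.5],[0.009,-0.1,0,0,0,-0.5],[0.014,-0.15,0.02,0,0,-0.5],[0.019,-0.19,0.05,0,0,-0.5],[0.019,-0.206,0.083,0,0,-0.5]]]' >/dev/null;python3 -m inch '[[[0,0,0,0,0,0],[0,0,0,0,0,0]]]' >/dev/null;  python3 go.py 459.5 330 39 0.5;  python3 - <<'E'
from h import *
s=img("scene")
a=cv2.resize(s[210:300,340:440],None,fx=5.6,fy=5.6,interpolation=2);cv2.imwrite("pics/g1.png",a)
o=cv2.imread("pics/s2.png");d=cv2.absdiff(s,o).max(2);print("changed px near block base",(d[262:285,370:430]>40).sum())
E
```

```text
now [459.6 328.4 150.6] yaw 0.4 q7 -2.41 F [ 0.4 -0.7  1. ] M [-0.01  0.03 -0.03] gap 85.1 grip 0.0 t 32.325
shift [-1.000e-04 -1.600e-03  1.116e-01] turn [ 0.  -0.  -0.1]
changed px near block base 0
```

View pics/g1.png

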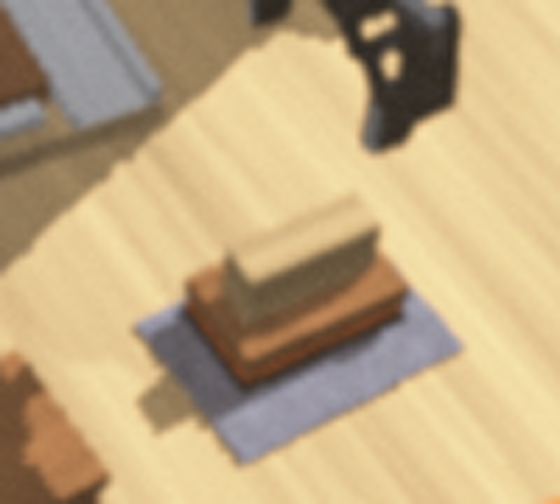

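g1: the block is unmoved and the open fingers are above it. Descending to grip.

```bash
python3 -m inch '[[[0,-0.0015,0.03,0,0,0],[0,-0.0015,0.06,0,0,0],[0,-0.0015,0.09,0,0,0],[0,-0.0015,0.1115,0,0,0],[0,-0.0015,0.1115,0,0,0]]]' >/dev/null; python3 go.py 459.5 330 39 0.5; python3 -m inch '[[[0,0,0,0,0,0],[0,0,0,0,0,0],[0,0,0,0,0,0],[0,0,0,0,0,0],[0,0,0,0,0,0]]]' 0.015 100 >/dev/null;python3 -m inch '[[[0,0,0,0,0,0],[0,0,0,0,0,0],[0,0,0,0,0,0]]]' >/dev/null; python3 go.py 459.5 330 39 0.5;python3 -m inch '[[[0,0,-0.02,0,0,0],[0,0,-0.05,0,0,0],[0,0,-0.08,0,0,0],[0,0,-0.08,0,0,0]]]' >/dev/null; python3 go.py 550 -2 130 85.2
```

```text
now [458.9 330.2  38.6] yaw 0.4 q7 -2.45 F [-0.7 -1.5  0.3] M [ 0.04 -0.05 -0.05] gap 85.2 grip 0.0 t 33.0
shift [ 0.0006  0.0002 -0.0004] turn [ 0.   0.  -0.1]
now [458.7 331.2  38.6] yaw 0.5 q7 -2.45 F [ 1.7 -1.1  3.7] M [-0.09 -0.42  0.03] gap 22.5 grip 98.0 t 34.0
shift [ 0.0008  0.0012 -0.0004] turn [-0. -0. -0.]
now [459.  331.7 119.9] yaw 0.5 q7 -2.42 F [ 0.3 -0.5 -2.5] M [-0.01  0.01 -0.01] gap 22.1 grip 98.5 t 34.5
shift [ 0.0884  0.3344 -0.0105] turn [ -0.   -0.1 -84.7]
```

```bash
python3 -m inch '[[[0.01,0.03,-0.01,0,0,-9],[0.02,0.08,-0.012,0,0,-18],[0.03,0.13,-0.012,0,0,-27],[0.04,0.18,-0.012,0,0,-36],[0.05,0.23,-0.012,0,0,-45]]]' >/dev/null; python3 -m inch '[[[0,0,0,0,0,-9],[0,0,0,0,0,-18],[0,0,0,0,0,-27],[0,0,0,0,0,-36],[0,0,0,0,0,-40]]]' >/dev/null; python3 go.py 541.7 -106 130 85.2
```

```text
now [509.5 101.5 129.2] yaw 85.7 q7 -0.72 F [-0.1  0.2 -2.2] M [-0.03 -0.03  0.03] gap 22.4 grip 98.7 t 35.75
shift [-0.2045  0.0478 -0.0009] turn [-0.1 -0.   0.5]
```

```bash
python3 -m inch '[[[-0.04,0.010,0,0,0,0.5],[-0.095,0.022,0,0,0,0.5],[-0.15,0.035,0,0,0,0.5],[-0.2045,0.048,0,0,0,0.5],[-0.2045,0.048,0,0,0,0.5]]]' >/dev/null;python3 -m inch '[[[0,0,0.02,0,0,0],[0,0,0.045,0,0,0],[0,0,0.045,0,0,0]]]' >/dev/null; python3 go.py 541.7 -106 72.6 85.2;  python3 - <<'E'
from h import *
t=img("top");s=img("scene")
a=cv2.resize(t[145:250,290:410],None,fx=3.4,fy=3.4,interpolation=2);b=cv2.resize(s[140:240,255:350],None,fx=4,fy=4,interpolation=2)
a=cv2.copyMakeBorder(a,0,b.shape[0]-a.shape[0],0,0,0)
cv2.imwrite("pics/p1.png",np.hstack([a,b])[:,:800])
E
```

```text
now [ 540.4 -105.    83.5] yaw 85.0 q7 -0.36 F [ 0.5  0.5 -2.1] M [0.02 0.04 0.01] gap 22.1 grip 98.7 t 36.75
shift [-0.0009  0.0014  0.0109] turn [-0.2 -0.1 -0.2]
```

View pics/p1.png

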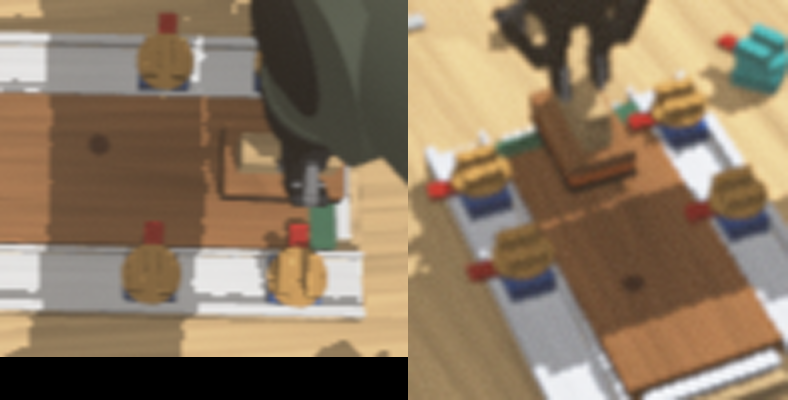

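p1: the block is over the green end, centred between the flags. I'll lower it and build up the force.

```bash
python3 -m inch '[[[-0.001,0.0014,0.005,0,0,0],[-0.001,0.0014,0.010,0,0,0],[-0.001,0.0014,0.010,0,0,0]]]' >/dev/null; python3 go.py 541.7 -106 68 85.2; python3 -m inch '[[[0,0,0.002,0,0,0],[0,0,0.003,0,0,0],[0,0,0.003,0,0,0]]]' >/dev/null; python3 go.py 541.7 -106 68 85.2
```

```text
now [ 543.2 -107.2   75.3] yaw 85.0 q7 -0.37 F [-0.5 -0.3 -2.5] M [-0.03 -0.01  0.01] gap 21.8 grip 98.7 t 37.225
shift [ 0.0011 -0.0016  0.0073] turn [-0.  -0.  -0.2]
now [ 543.7 -107.2   72.7] yaw 85.0 q7 -0.37 F [0.1 0.1 2.1] M [-0.07 -0.11 -0.03] gap 22.4 grip 99.5 t 37.6
shift [ 0.0011 -0.0021  0.0047] turn [ 0.   0.  -0.2]
```

```bash
python3 -m inch '[[[0,0,0.002,0,0,0],[0,0,0.0035,0,0,0],[0,0,0.0035,0,0,0]]]' >/dev/null; python3 go.py 541.7 -106 68 85.2
```

```text
now [ 543.9 -107.3   69.3] yaw 85.0 q7 -0.37 F [0.9 0.4 8. ] M [-0.05 -0.06 -0.04] gap 21.8 grip 100.1 t 37.975
shift [ 0.0011 -0.0023  0.0013] turn [ 0.1  0.  -0.2]
```

```bash
python3 -m inch '[[[0.006,0,0,0,0,0],[0.014,0,0,0,0,0],[0.022,0,0,0,0,0],[0.030,0,0,0,0,0],[0.038,0,0,0,0,0]]]' >/dev/null; python3 go.py 559.3 103 69.3 85.2
```

```text
now [546.9 -70.1  69.3] yaw 84.9 q7 -0.44 F [ 0.4 -5.3  8.5] M [-1.2   0.13  0.14] gap 22.1 grip 100.0 t 38.6
shift [ 0.1735 -0.003  -0.0002] turn [ 0.   0.1 -0.3]
```

```bash
python3 -m inch '[[[0.010,0,0,0,0,0],[0.020,0,0,0,0,0],[0.030,0,0,0,0,0],[0.040,-0.001,0,0,0,0],[0.050,-0.001,0,0,0,0]]]' >/dev/null; python3 go.py 559.3 103 69.3 85.2; python3 -m inch '[[[0.010,0,0,0,0,0],[0.020,0,0,0,0,0],[0.030,0,0,0,0,0],[0.040,-0.001,0,0,0,0],[0.050,-0.001,0,0,0,0]]]' >/dev/null; python3 go.py 559.3 103 69.3 85.2
```

```text
now [550.3 -20.2  69.3] yaw 84.9 q7 -0.53 F [ 1.3 -5.9  7.6] M [-1.13  0.12  0.05] gap 22.2 grip 100.1 t 39.225
shift [ 0.1235 -0.0019 -0.0002] turn [ 0.   0.1 -0.3]
now [553.7  29.8  69.3] yaw 84.9 q7 -0.62 F [ 0.9 -5.7  8.2] M [-1.21  0.13  0.09] gap 22.0 grip 100.1 t 39.85
shift [ 0.0734 -0.0009 -0.0001] turn [ 0.   0.1 -0.3]
```

```bash
python3 -m inch '[[[0.010,0,0,0,0,0],[0.020,0,0,0,0,0],[0.030,0,0,0,0,0],[0.040,-0.001,0,0,0,0],[0.050,-0.001,0,0,0,0]]]' >/dev/null; python3 go.py 559.3 104 69.3 85.2; python3 -m inch '[[[0.010,0,0,0,0,0],[0.018,0,0,0,0,0],[0.024,0,0,0,0,0],[0.026,0,0,0,0,0],[0.026,0,0,0,0,0]]]' >/dev/null; python3 go.py 559.3 104 69.3 85.2;  python3 - <<'E'
from h import *
t=img("top");s=img("scene")
a=cv2.resize(t[145:250,260:380],None,fx=3.4,fy=3.4,interpolation=2);b=cv2.resize(s[160:260,262:357],None,fx=4,fy=4,interpolation=2)
a=cv2.copyMakeBorder(a,0,b.shape[0]-a.shape[0],0,0,0)
cv2.imwrite("pics/e1.png",np.hstack([a,b])[:,:800])
E
```

```text
now [557.1  79.6  69.2] yaw 84.9 q7 -0.7 F [ 1.1 -6.   7.8] M [-1.18  0.12  0.07] gap 22.1 grip 100.1 t 40.475
shift [ 0.0245  0.     -0.0001] turn [ 0.   0.1 -0.3]
now [559.4 105.6  69.2] yaw 84.9 q7 -0.74 F [ 0.3 -3.1  8. ] M [-0.76  0.1   0.13] gap 22.2 grip 100.1 t 41.1
shift [-0.0016  0.     -0.0001] turn [ 0.   0.1 -0.3]
```

View pics/e1.png

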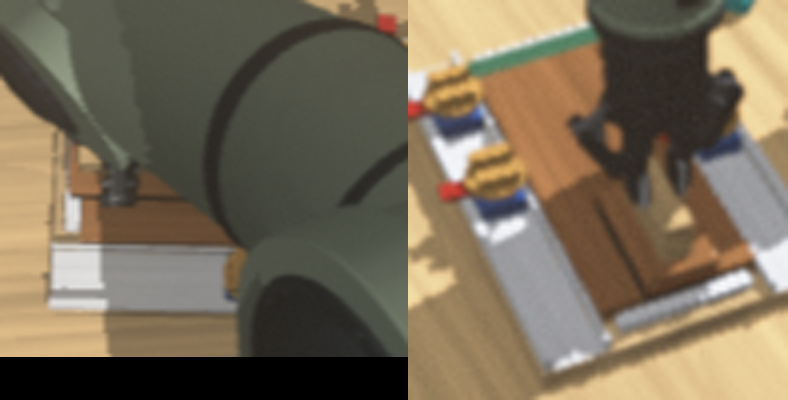

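e1: the block is over the bare end, with the force steady throughout. Lifting and returning it to the mat.

```bash
python3 -m inch '[[[0,0,-0.02,0,0,0],[0,0,-0.045,0,0,0],[0,0,-0.065,0,0,-6],[0,0,-0.065,0,0,-12]]]' >/dev/null; python3 -m inch '[[[0,0,0,0,0,-9],[0,0,0,0,0,-18],[0,0,0,0,0,-27],[0,0,0,0,0,-36],[0,0,0,0,0,-45]]]' >/dev/null; python3 go.py 465 342 130 181.3
```

```text
now [558.8 106.  133.6] yaw 142.2 q7 0.17 F [-0.1 -0.2 -2.5] M [ 0.01 -0.   -0.07] gap 22.4 grip 99.0 t 42.325
shift [0.2186 0.1292 0.0036] turn [ -0.   -0.  -39.1]
```

```bash
python3 -m inch '[[[0.04,0.024,0,0,0,-8],[0.09,0.053,0,0,0,-16],[0.14,0.083,0,0,0,-24],[0.19,0.112,0,0,0,-32],[0.2186,0.1292,0,0,0,-39]]]' >/dev/null; python3 -m inch '[[[0,0,0,0,0,0],[0,0,0.03,0,0,0],[0,0,0.06,0,0,0],[0,0,0.06,0,0,0]]]' >/dev/null; python3 go.py 465 342 39.5 181.3
```

```text
now [466.1 340.9  72.3] yaw -179.1 q7 0.25 F [-0.3  0.  -1.3] M [-0.02  0.02  0.  ] gap 22.3 grip 98.9 t 43.45
shift [0.0009 0.0012 0.0328] turn [-0.1 -0.2 -0.4]
```

```bash
python3 -m inch '[[[0.001,0.001,0.012,0,0,-0.4],[0.001,0.001,0.024,0,0,-0.4],[0.001,0.001,0.031,0,0,-0.4],[0.001,0.001,0.032,0,0,-0.4],[0.001,0.001,0.032,0,0,-0.4]]]' >/dev/null; python3 go.py 465 342 38.6 181.3;python3 -m inch '[[[0,0,0.001,0,0,0],[0,0,0.001,0,0,0]]]' >/dev/null; python3 go.py 465 342 38.6 181.3
```

```text
now [465.7 343.8  42.2] yaw -178.6 q7 0.21 F [ 0.1 -0.3 -2.3] M [-0.03 -0.06 -0.04] gap 22.1 grip 99.0 t 44.075
shift [ 0.0007 -0.0018  0.0036] turn [0.  0.  0.1]
now [465.7 343.7  41.1] yaw -178.7 q7 0.21 F [ 0.6  0.2 -1.5] M [0.01 0.06 0.03] gap 21.9 grip 99.0 t 44.325
shift [ 0.0007 -0.0017  0.0025] turn [0. 0. 0.]
```

```bash
python3 -m inch '[[[0,-0.0015,0.001,0,0,0],[0,-0.0015,0.002,0,0,0],[0,-0.0015,0.002,0,0,0]]]' >/dev/null; python3 go.py 465 342 38.6 181.3
```

```text
now [465.7 342.5  39.2] yaw -178.6 q7 0.21 F [0.3 1.  3.1] M [ 0.44 -0.01  0.01] gap 22.3 grip 99.6 t 44.7
shift [ 0.0007 -0.0005  0.0006] turn [0.  0.  0.1]
```

Touching. I'll release, rise, move aside and look.

```bash
python3 -m inch '[[[0,0,0,0,0,0],[0,0,0,0,0,0],[0,0,0,0,0,0],[0,0,0,0,0,0],[0,0,0,0,0,0]]]' 0.0854 60 >/dev/null;python3 -m inch '[[[0,0,-0.03,0,0,0],[0,0,-0.08,0,0,0],[0,0,-0.13,0,0,0],[0,0,-0.18,0,0,0],[0,0,-0.18,0,0,0]]]'>/dev/null; python3 -m inch '[[[0,0.04,0,0,0,0],[0,0.09,0,0,0,0],[0,0.14,0,0,0,0],[0,0.19,0,0,0,0],[0,0.19,0,0,0,0]]]';  python3 - <<'E'
from h import *
t=img("top");s=img("scene")
a=cv2.resize(t[203:263,195:245],None,fx=6,fy=6,interpolation=2);b=cv2.resize(s[95:295,250:430],None,fx=2.7,fy=2.7,interpolation=2)
a=cv2.copyMakeBorder(a,0,b.shape[0]-a.shape[0],0,0,0)
cv2.imwrite("pics/f1.png",np.hstack([a,b]))
E
```

```text
t: 46.58
tool_pos: [458.5, 535.4, 217.4]
tool_rot: [0.044, -3.139, -0.0]
contact_force: [-0.1, 0.8, 0.4]
finger_gap: 85.6
grip_force: 0.0
```

View pics/f1.png

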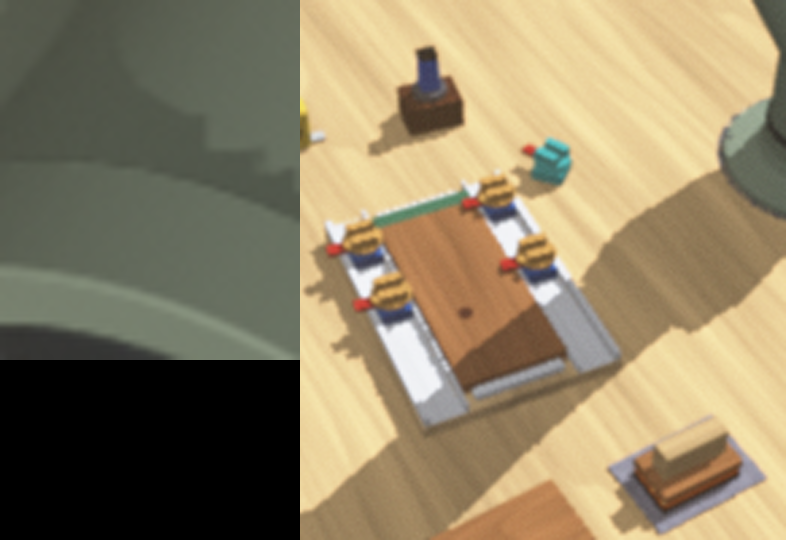

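f1: the driver is upright in its stand. All four flags are at their stops, and the block is on the mat at (690,465). One numeric check of its centring.

```bash
python3 - <<'E'
from h import *
S=lambda u,v:(250+(u-300+.5)/2.7-.5,95+(v+.5)/2.7-.5)
e=[ray("scene",S(*p),72) for p in((653,455),(712,418),(728,436),(668,475))];print(np.round(e,1),np.mean(e,0).round(1))
e=[ray("scene",S(*p),4) for p in((608,470),(662,530),(766,478),(710,418))];print(np.round(e,1),np.mean(e,0).round(1))
E
```

```text
[[515.3 344.8  72. ]
 [435.  335.4  72. ]
 [434.4 362.8  72. ]
 [516.  373.1  72. ]] [475.2 354.   72. ]
[[536.5 298.    4. ]
 [528.5 389.9   4. ]
 [395.  390.2   4. ]
 [399.7 294.1   4. ]] [464.9 343.1   4. ]
```

The reading suggests the block sits ~10 mm off and ~6° turned, so I'll clear the view and measure with the top camera.

```bash
python3 -m inch '[[[0,-0.05,-0.02,0,0,0],[0,-0.11,-0.02,0,0,0],[0,-0.17,-0.02,0,0,0],[0,-0.23,-0.02,0,0,0],[0,-0.29,-0.02,0,0,0]]]'>/dev/null; python3 -m inch '[[[0,-0.06,0,0,0,8],[0,-0.12,0,0,0,16],[0,-0.18,0,0,0,24],[0,-0.24,0,0,0,32],[0,-0.30,0,0,0,40]]]';  python3 - <<'E'
from h import *
t=img("top");s=img("scene");cv2.imwrite("pics/t3.png",t);cv2.imwrite("pics/s3.png",s)
# wooden parts vs grey mat, top view
for n,im,roi in(("before",cv2.imread("pics/t2.png"),(195,203,245,263)),("now",t,(195,203,245,263))):
    x0,y0,x1,y1=roi;b=cv2.resize(im[y0:y1,x0:x1],None,fx=8,fy=8,interpolation=2);h=cv2.cvtColor(b,cv2.COLOR_BGR2HSV)
    f=lambda u:(x0+(u[0]+.5)/8-.5,y0+(u[1]+.5)/8-.5)
    for nm,m,z in(("mat",(h[:,:,1]<45),4),("plate",(h[:,:,1]>118),34)):
        k=cv2.morphologyEx(m.astype(np.uint8),cv2.MORPH_OPEN,np.ones((9,9)));c=max(cv2.findContours(k,0,2)[0],key=cv2.contourArea)
        r=cv2.minAreaRect(c);q=np.array([ray("top",f(p),z) for p in cv2.boxPoints(r)])
        print(n,nm,np.round(r[1],0),round(r[2],1),q.mean(0).round(1));print(q[:,:2].round(1).tolist())
E
```

```text
t: 47.92
tool_pos: [474.0, -61.2, 239.1]
tool_rot: [1.05, 2.96, -0.002]
contact_force: [1.9, 0.3, 0.3]
finger_gap: 85.3
grip_force: 0.0
before mat [392. 275.] 87.3 [462.3 342.    4. ]
[[535.1, 394.8], [532.7, 293.8], [389.6, 290.7], [392.0, 388.9]]
before plate [168. 283.] 0.3 [458.3 328.1  34. ]
[[410.4, 358.5], [510.8, 357.0], [506.2, 297.0], [405.9, 299.7]]
now mat [391. 275.] 87.3 [462.2 342.    4. ]
[[534.7, 394.8], [532.4, 293.8], [389.6, 290.7], [392.0, 388.9]]
now plate [282. 168.] 90.0 [465.3 341.9  34. ]
[[517.6, 371.2], [513.4, 311.3], [413.1, 313.2], [417.2, 371.9]]
```

```bash
python3 -c "
from workcell import robot
print(robot.finish_job())"
```

```text
the job is handed in; nothing more can be done
None
```

The job is handed in and ended with one mismatch: all four screws took a firm clockwise stop, but only the two near-side flags lie across the board's edge, while the two on the far (+x) side point outward; the driver is back upright in its stand, the board had one green-to-bare pass at about 10 N with the block turned to fit between the flags, and the block sits about 3 mm off the mat's centre.

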